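# Return the small tape roll through the sprung flap

### The arm

A 6-joint arm with a two-finger parallel gripper is mounted at the origin on a cart in front of the work surface, level with it; the furniture and walls round the work are solid. World frame = base frame: x ahead of the robot, y to its left, z up, the work surface at z = 0. Lengths are in m, angles in degrees, forces in N, time in s.
With the tool pointing down it reaches from about 0.25 to 0.725 m from the base axis. Payload 4 kg.
Tool frame: the origin (TCP) lies midway between the tips of the shut fingers; the grasp point (between the pads) lies 19 mm behind it; z points along the fingers, y is the direction in which the jaws open and shut (so a half turn about z gives the same grasp; the last joint's range is limited). The gripper opens to 85 mm and grips with 20 to 120 N. Pads are 22 mm wide; open, the fingers measure 114 mm over their backs; the gripper's body (76 mm by 85 mm) begins 54 mm behind the grasp point. The pads swing forward as they close: fully open they stand 13 mm farther back than shut.
Start: joints at [-70.588, 13.785, 0.286, 76.501, 0, 90], TCP at [0.166, -0.472, 0.231] pointing down, gripper open.
Joint ranges: [-155.79, 155.79], [-60.16, 107.12], [-62.33, 73.08], [-114, 123.19], [-81.49, 82.49], [-180, 180]. Speed limits (degrees/s): [159.86, 159.86, 180, 180, 180, 180].

### API

Orientations are given as a 3x3 rotation matrix whose columns are the frame's x, y, z axes.
In Python, from workcell import telemetry, cams, bot gives the robot as it stands. The module is installed in compiled form; this text tells all that it offers.
- The arm moves only by the shell command python3 -m handwheel 'ROWS'. ROWS is JSON, a list of rows, each a list of 7 numbers: the shift along the world's x, y, z in cm, then the turn, a rotation vector about the world's x, y, z in rad, then the opening, from -1 (shut) to 1 (fully open). In form: [[x, y, z, rx, ry, rz, grip], ...]. A call has 1 to 20 rows; each row shifts and turns the commanded pose from where the row before left it; what a row does not reach is not made up. A row lasts 1/8 s, in which the tool goes at most 62.5 mm and 10.7 degrees, less where a joint would pass 70% of its speed; a pose out of reach is approached as far as the arm can. A call with a gripper value outside its range is refused whole. The fingers move at their own pace and stop on an object; the grip force is fixed at half the most. Time passes only in rows, so rows that do not move let the fingers close. It gives the time, the measured TCP pose, the force and the opening at its end, in the units of the state.
- telemetry.state(): the state, without advancing time (a new reading comes with each control period).
- cams.grab_frame(name): name is "scene" or "top" or "wrist"; returns a dict with "color" (420x560x3 uint8, red, green, blue), "K" (3x3 intrinsics, pixels), "k1" (the pictures are not rectified: a ray, as slopes to the right and down, at radius r is drawn at 1 + k1 r^2 times it, then the intrinsics apply), "R" (3x3) and "t" (3): a world point X has camera coordinates R X + t; the wrist camera has in their place "mount" (4x4, takes a point from camera to tool coordinates, whose origin is the TCP and whose axes are the flange's). Camera axes: x right, y down, z forward; pixel columns grow to the right and rows downward; lengths in m; the calibration is good to about 2 mm. A picture is of the moment at which its call begins: read the wrist's pose just before it. There is no depth.
- bot.finish_job(): hands the job in, once; it reports no verdict.
The state is a dict: "time": time; "joints": joint angles; "dq": joint speeds; "effort": joint torques, N m; "tool_pos": TCP position; "tcp_rot": TCP orientation; "ft_force": force on the tool from outside, world axes, zero at the start; "ft_torque": the same for the moment, N m; "grip_width": finger opening in m.
Only numpy, scipy, OpenCV 4.12 (cv2) and the standard library are available. Lean on these libraries where they do the work, as an engineer would, in place of code of your own. Each camera call takes 0.05 s, during which the arm holds its last target.

### The job

Put the smaller of the two rolls of tape back into the grey returns box: push it in from the sill through the sprung flap, so that it drops inside and the flap snaps shut behind it. Leave the big roll of tape where it lies.

Things in the scene. Friction and masses are not known exactly. Their poses are not given: they have to be found in the camera images.
- roll_center (a point): Centre (half-way up) of the small roll of black tape that has to go into the box: a flat ring lying on the table, outer diameter 57 mm, 19 mm high, 50 g; for handling and colliding it is a solid disc (its hole cannot be gripped). Its z axis points up while it lies flat.
- mouth (a point): Middle of the lower edge of the grey returns box's mouth (100 wide, 40 high), level with the top of the sill, 85 mm above the table. x: level into the box (pushing direction), z up. In front, a level sill from x=-120 to 0 mm, 125 wide between side lips 5 mm high. The header over the mouth has its front face at x=-4. Behind x=0 no shelf: what is over half past it drops 80 mm to the floor.
- flap (a joint): Sprung flap behind the mouth of the fixed, closed box (130 deep, 148 wide, lid 56 mm above the sill): aluminium plate 96 wide, 39 high, hinged along its upper edge 41 mm above the sill. 0 = hanging shut, up to 1.4 rad as its lower edge is pushed into the box. A light spring (0.15 N at its lower edge when shut, 0.4 N well open) shuts it by itself.
- big_center (a point): Centre (half-way up) of the big roll of beige tape, diameter 97 mm, 25 mm high, lying on the table; a bystander to be left alone.
Mind the look-alikes: they are no part of the job. Leave any white look-alike of the part that bears roll_center alone.

How it is judged:
By the outcome, as a careful person would: the job done as asked, in the order asked, and still so for the second after the job is handed in, with the robot touching nothing.
It also fails if it takes over 53 s, if anything falls off the work surface, if the arm or the gripper's body presses on something with over 40 N, if the wrist force passes 120 N, or if a joint passes its speed limit or range.

## Working session

There is one attempt and no reset: what is moved stays moved. The work goes in short steps, Python scripts to look and compute and a shell command to move; the robot and the scene stay as the last step left them, time stands still between calls to the robot, and variables do not carry over. Pictures are saved under pics/ and viewed, and the job is handed in when it is done.

```bash
mkdir -p pics; ls; python3 - <<'E'
from workcell import telemetry, cams
import cv2
s=telemetry.state(); print(s['time'],s['tool_pos'],s['tcp_rot'],s['grip_width'])
for n in("scene","top","wrist"):
    f=cams.grab_frame(n); cv2.imwrite(f"pics/{n}0.png",f["color"][:,:,::-1])
    print(n,{k:v for k,v in f.items() if k!="color"})
E
```

```text
pics
0.0 [ 0.16599675 -0.47100085  0.23043893] [[ 9.43140338e-01  3.32394119e-01 -6.71803592e-04]
 [ 3.32394798e-01 -9.43138444e-01  1.89044387e-03]
 [-5.23136928e-06 -2.00625789e-03 -9.99997987e-01]] 0.08537944580692242
scene {'K': array([[472.73250406,   0.        , 267.99228738],
       [  0.        , 472.73250406, 205.3307355 ],
       [  0.        ,   0.        ,   1.        ]]), 'k1': -0.107087074871973, 'R': array([[-0.7118456 , -0.70204062, -0.0203671 ],
       [-0.45365739,  0.48174442, -0.74974482],
       [ 0.53616305, -0.52446286, -0.66141355]]), 't': array([0.4486425 , 0.20927908, 1.00860973])}
top {'K': array([[526.8131804 ,   0.        , 282.55039572],
       [  0.        , 526.8131804 , 209.93860619],
       [  0.        ,   0.        ,   1.        ]]), 'k1': -0.03309824804248863, 'R': array([[-0.00830608, -0.99966021, -0.02470772],
       [-0.99917793,  0.00927746, -0.03946374],
       [ 0.03967955,  0.02435962, -0.99891548]]), 't': array([0.20059556, 0.4454083 , 1.09731393])}
wrist {'K': array([[343.49792979,   0.        , 281.10150868],
       [  0.        , 343.49792979, 216.62952731],
       [  0.        ,   0.        ,   1.        ]]), 'k1': -0.02783380334861977, 'mount': array([[ 8.24377491e-05, -9.50066234e-01, -3.12048305e-01,
         7.90514144e-02],
       [ 9.99999988e-01,  1.18839670e-04, -9.76381182e-05,
         4.29286155e-04],
       [ 1.29846397e-04, -3.12048294e-01,  9.50066232e-01,
        -1.41736973e-01],
       [ 0.00000000e+00,  0.00000000e+00,  0.00000000e+00,
         1.00000000e+00]])}
```

View pics/scene0.png

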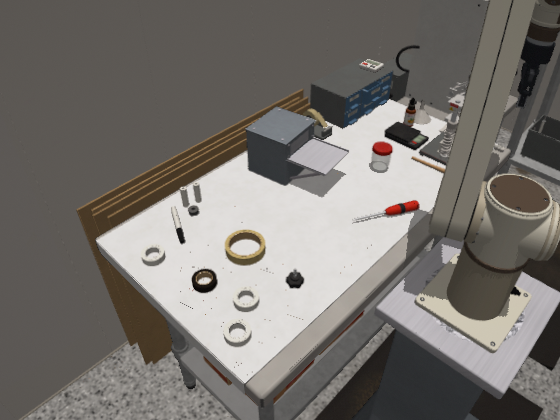

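View pics/top0.png

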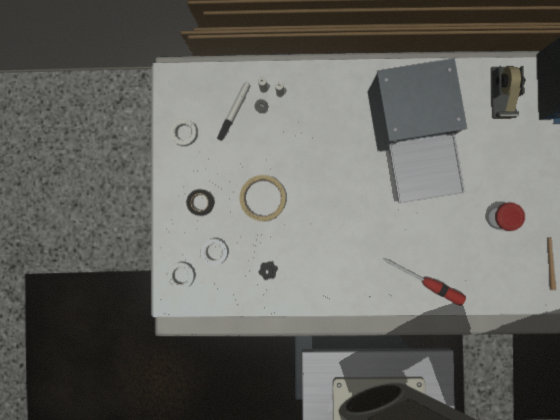

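View pics/wrist0.png

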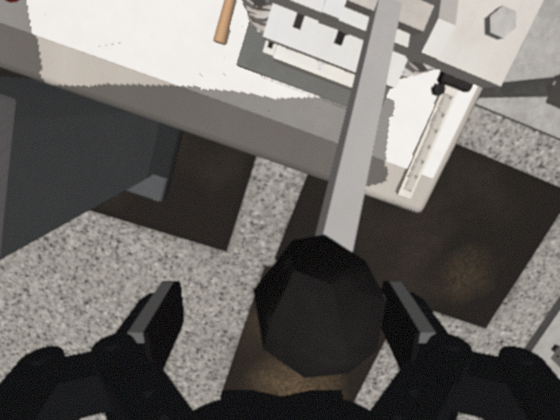

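Top view: black ring (200,202) is the candidate. Look-alikes are white rings at (186,132), (215,251) and (183,274), the big beige roll at (263,198), the black knob at (268,270), and a small dark nut at (261,105). The box is at (420,105), with its sill at (425,168).

```bash
cat > h.py <<'E'
import numpy as np, cv2
def ray(f,u,v):
    K=f["K"];p=cv2.undistortPoints(np.array([[[u,v]]],float),K,np.array([f["k1"],0,0,0.]))[0,0]
    d=np.array([p[0],p[1],1.])
    if "mount" in f:
        M=f["mount"];R=f["Rt"]@M[:3,:3];c=f["Rt"]@M[:3,3]+f["pt"];return c,R@d
    R=f["R"];return -R.T@f["t"],R.T@d
def onz(f,u,v,z):
    c,d=ray(f,u,v);return c+d*(z-c[2])/d[2]
def proj(f,X):
    if "mount" in f:
        M=f["mount"];R=(f["Rt"]@M[:3,:3]).T;c=f["Rt"]@M[:3,3]+f["pt"];t=-R@c
    else: R,t=f["R"],f["t"]
    return cv2.projectPoints(np.array([X],float),cv2.Rodrigues(R)[0],t,f["K"],np.array([f["k1"],0,0,0.]))[0][0,0]
def wrist():
    from workcell import telemetry,cams
    s=telemetry.state();f=cams.grab_frame("wrist");f["Rt"]=np.array(s["tcp_rot"]);f["pt"]=np.array(s["tool_pos"]);return f
E
python3 - <<'E'
from h import *
from workcell import cams
f=cams.grab_frame("top");s=cams.grab_frame("scene")
im=f["color"];hsv=cv2.cvtColor(im,cv2.COLOR_RGB2HSV)
def blobs(m,a=60):
    n,l,st,c=cv2.connectedComponentsWithStats(m.astype(np.uint8));return [(i,st[i],c[i]) for i in range(1,n) if st[i][4]>a],l
m=(hsv[...,2]<90); m[:60]=0;m[310:]=0;m[:,:160]=0;m[:,380:]=0
b,l=blobs(m,30)
for i,st,c in b:
    cn=max(cv2.findContours((l==i).astype(np.uint8),0,2)[0],key=cv2.contourArea)
    (u,v),r=cv2.minEnclosingCircle(cn);print("dark",st,np.round((u,v),1),round(r,1),onz(f,u,v,.019).round(4),"diam",2*r*1.08/527)
# scene
im2=s["color"];h2=cv2.cvtColor(im2,cv2.COLOR_RGB2HSV)
m=(h2[...,2]<90);m[:260]=0;m[300:]=0;m[:,:180]=0;m[:,225:]=0
b,l=blobs(m,30)
for i,st,c in b: print("scene",st,onz(s,st[0]+st[2]/2,st[1]+st[3]/2,.0095))
m=((hsv[...,1]>70)&(hsv[...,0]<30)&(hsv[...,2]>90));m[:,:230]=0;m[:,300:]=0;m[:160]=0;m[240:]=0
b,l=blobs(m)
for i,st,c in b: print("big",st,onz(f,st[0]+(st[2]-1)/2,st[1]+(st[3]-1)/2,.025))
crop=lambda im,x,y,w,h,k:cv2.resize(im[y:y+h,x:x+w],None,fx=k,fy=k,interpolation=cv2.INTER_CUBIC)[...,::-1]
cv2.imwrite("pics/ctop.png",crop(im,360,50,120,160,3.7))
cv2.imwrite("pics/croll.png",crop(im,160,110,140,180,3.2))
cv2.imwrite("pics/cscene.png",crop(im2,230,95,140,110,5))
E
```

```text
dark [368  72  12  79 556] [378. 111.] 39.0 [ 0.653  -0.0058  0.019 ] diam 0.15990113810298565
dark [260  84   8   8  46] [263.8  87.4] 4.0 [0.7066 0.234  0.019 ] diam 0.016551228402009274
dark [277  88   7   8  41] [280.5  91.5] 4.3 [0.6972 0.1987 0.019 ] diam 0.017629464455302345
dark [256 100  12  13 108] [261.2 105.9] 6.3 [0.667  0.2397 0.019 ] diam 0.025939185850081908
dark [218 120  14  20 141] [224.3 129.9] 10.5 [0.6171 0.318  0.019 ] diam 0.04324097968143123
dark [187 190  27  25 328] [200.  201.6] 13.8 [0.466  0.3698 0.019 ] diam 0.05638598577799788
dark [259 262  18  17 218] [267.7 269.8] 9.0 [0.3223 0.2285 0.019 ] diam 0.03668800498774201
scene [192 269  25  24 340] [0.46466056 0.370803   0.0095    ]
big [240 176  45  44 417] [0.47292846 0.2389237  0.025     ]
```

View pics/ctop.png

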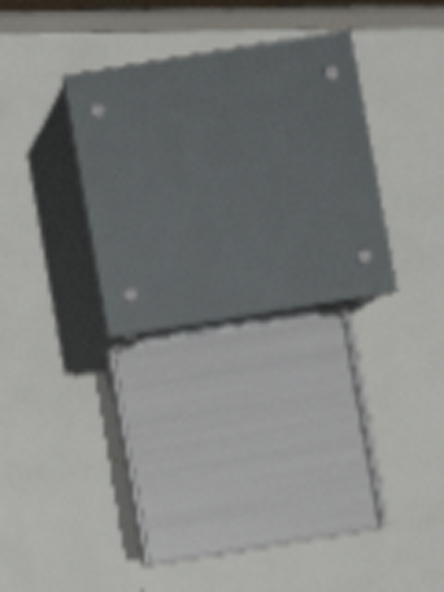

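View pics/cscene.png

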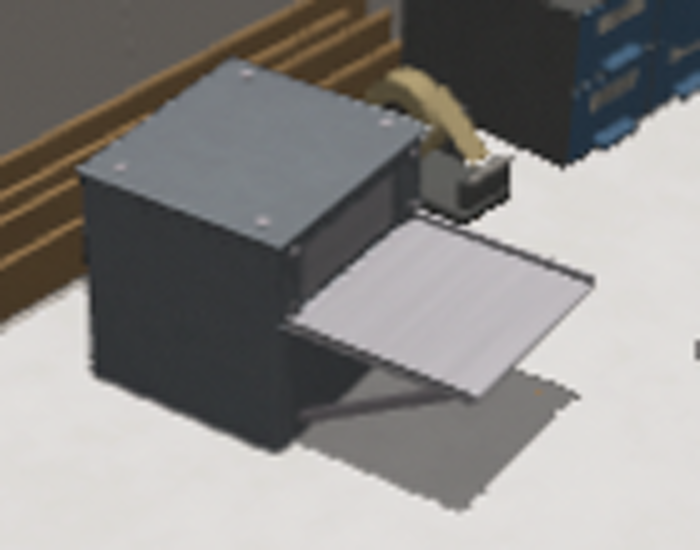

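View pics/croll.png

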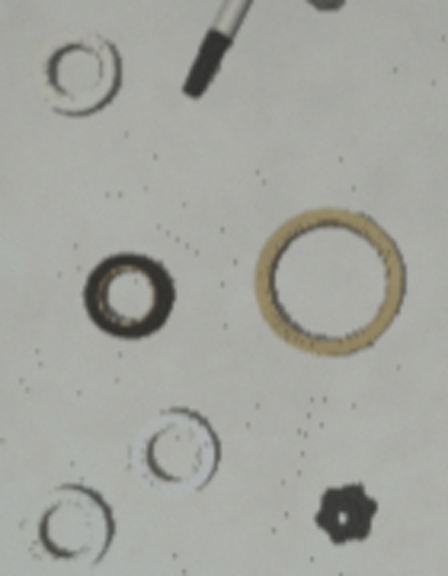

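The crop confirms the roll: dark ring at (200,202), about 56 mm across, at (0.466, 0.370). The big roll is at (0.473, 0.239). Next I measure the box sill and mouth.

```bash
python3 - <<'E'
from h import *
from workcell import cams
f=cams.grab_frame("top");s=cams.grab_frame("scene")
a=lambda x,y:(360+(x+.5)/3.7-.5,50+(y+.5)/3.7-.5)
b=lambda x,y:(230+(x+.5)/5-.5,95+(y+.5)/5-.5)
P={}
for n,(x,y,z) in dict(FL=(147,565,.085),FR=(380,527,.085),BL=(110,342,.09),BR=(343,313,.09),lidFL=(107,340,.141),lidFR=(396,290,.141),lidBL=(66,77,.141),lidBR=(351,31,.141)).items():
    P[n]=onz(f,*a(x,y),z);print(n,P[n].round(4))
for n,(x,y,z) in dict(sFL=(475,397,.085),sFR=(593,280,.088),sBL=(288,322,.085),lidFL=(280,248,.141),lidFR=(425,128,.141),lidBL=(80,170,.141),lidBR=(236,60,.141)).items():
    print(n,onz(s,*b(x,y),z).round(4))
for p,q in (("FL","FR"),("BL","BR"),("lidFL","lidFR"),("lidBL","lidBR"),("FL","BL"),("FR","BR"),("lidFL","lidBL"),("lidFR","lidBR")):
    d=P[q]-P[p];print(p,q,np.linalg.norm(d[:2]).round(4),np.degrees(np.arctan2(d[1],d[0])).round(2))
print("white",[onz(f,u,v,.01).round(3) for u,v in((186,132),(215,251),(183,274))])
print("jar",onz(f,510,216,.07))
E
```

```text
FL [ 0.457 -0.034  0.085]
FR [ 0.476  -0.1575  0.085 ]
BL [ 0.5751 -0.0156  0.09  ]
BR [ 0.5893 -0.1391  0.09  ]
lidFL [ 0.5676 -0.0049  0.141 ]
lidFR [ 0.5915 -0.1507  0.141 ]
lidBL [0.7022 0.0133 0.141 ]
lidBR [ 0.7242 -0.1315  0.141 ]
sFL [ 0.4594 -0.0375  0.085 ]
sFR [ 0.4767 -0.16    0.088 ]
sBL [ 0.5747 -0.0198  0.085 ]
lidFL [ 0.5698 -0.0079  0.141 ]
lidFR [ 0.5918 -0.1501  0.141 ]
lidBL [0.7013 0.0109 0.141 ]
lidBR [ 0.7215 -0.1332  0.141 ]
FL FR 0.125 -81.26
BL BR 0.1243 -83.44
lidFL lidFR 0.1477 -80.7
lidBL lidBR 0.1465 -81.33
FL BL 0.1195 8.85
FR BR 0.1148 9.25
lidFL lidBL 0.1358 7.71
lidFR lidBR 0.1341 8.23
white [array([0.615, 0.401, 0.01 ]), array([0.362, 0.34 , 0.01 ]), array([0.314, 0.408, 0.01 ])]
jar [ 0.42860474 -0.25582463  0.07      ]
```

```bash
python3 -m handwheel '[[1.9,5.2,0,0,0,0.158,1],[1.9,5.2,0,0,0,0.158,1],[1.9,5.2,0,0,0,0.158,1],[1.9,5.2,0,0,0,0.158,1],[1.9,5.2,0,0,0,0.158,1],[1.9,5.2,0,0,0,0.158,1],[1.9,5.2,0,0,0,0.158,1],[1.9,5.2,0,0,0,0.158,1],[1.9,5.2,0,0,0,0.158,1],[1.9,5.2,0,0,0,0.158,1],[1.9,5.2,-1,0,0,0.158,1],[1.9,5.2,-1,0,0,0.158,1],[1.9,5.2,-1,0,0,0.158,1],[1.9,5.2,-1,0,0,0.158,1],[1.9,5.2,-1,0,0,0.158,1],[1.5,5.2,-1,0,0,0.158,1],[0,1,0,0,0,0,1],[0,0,0,0,0,0,1]]'
python3 - <<'E'
from h import *
from workcell import telemetry
f=wrist();s=telemetry.state()
print(s['time'],s['tool_pos'],s['tcp_rot'].round(3),s['joints'].round(1),s['ft_force'])
cv2.imwrite("pics/w1.png",f["color"][...,::-1])
hsv=cv2.cvtColor(f["color"],cv2.COLOR_RGB2HSV)
print(proj(f,(.466,.370,.019)))
E
```

```text
time: 2.6
tool_pos: [0.4657, 0.3705, 0.1708]
tcp_rot: [[-0.963, 0.271, -0.001], [0.271, 0.963, -0.001], [0.001, -0.001, -1.0]]
ft_force: [-0.1, -0.7, -1.3]
grip_width: 0.0851
2.65 [0.46581543 0.3697034  0.17135905] [[-0.962  0.272 -0.   ]
 [ 0.272  0.962 -0.001]
 [ 0.    -0.001 -1.   ]] [38.5 26.3  9.3 73.1 -0.  54.2] [-0.08147694 -0.81137641 -0.41205573]
[281.95759883 200.50124133]
```

View pics/w1.png

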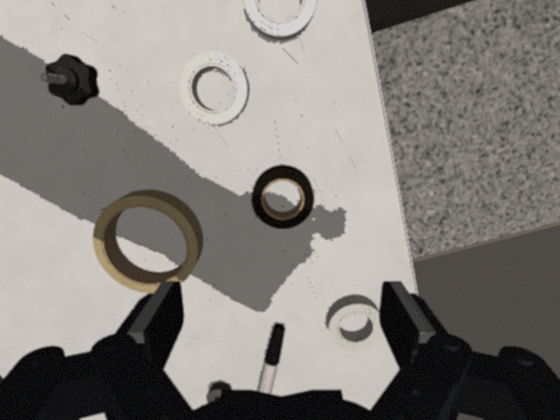

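The wrist view shows the black ring centred at (282,197), against a prediction of (282,200). It is aligned and the fingers are clear on both sides, so I descend and grip.

```bash
python3 -m handwheel '[[0,0,-4,0,0,0,1],[0,0,-4,0,0,0,1],[0,0,-4,0,0,0,1],[0,0,-3,0,0,0,1],[0,0,-1.5,0,0,0,1],[0,0,-0.6,0,0,0,1],[0,0,0,0,0,0,1],[0,0,0,0,0,0,1],[0,0,0,0,0,0,-1],[0,0,0,0,0,0,-1],[0,0,0,0,0,0,-1],[0,0,0,0,0,0,-1],[0,0,0,0,0,0,-1],[0,0,0,0,0,0,-1]]'
```

```text
time: 4.4
tool_pos: [0.4669, 0.3711, 0.0014]
tcp_rot: [[-0.963, 0.271, 0.002], [0.271, 0.963, 0.001], [-0.001, 0.002, -1.0]]
ft_force: [-0.1, -0.2, 5.5]
grip_width: 0.0535
```

```bash
python3 -m handwheel '[[0,0,0,0,0,0,-1],[0,0,0,0,0,0,-1]]'
python3 - <<'E'
from h import *
f=wrist();cv2.imwrite("pics/w2.png",f["color"][...,::-1])
E
```

```text
time: 4.65
tool_pos: [0.4668, 0.3711, 0.0014]
tcp_rot: [[-0.963, 0.271, 0.002], [0.271, 0.963, 0.001], [-0.001, 0.002, -1.0]]
ft_force: [0.1, 0.2, 5.7]
grip_width: 0.0538
```

View pics/w2.png

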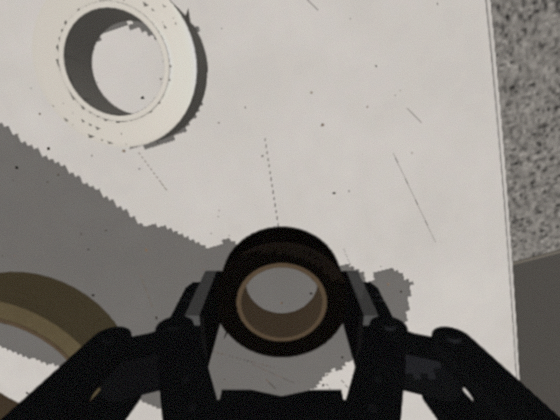

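```bash
python3 - <<'E'
from h import *
f=wrist()
for v in (227,291,356): print(v,onz(f,282,v,.019 if v!=291 else .019).round(4))
hsv=f["color"].astype(int).sum(2)
print(f["pt"]); print(proj(f,f["pt"]+[0,0,.018]))
for z in(.0,.019):
  c=np.array([f["pt"][0],f["pt"][1],z]);print([proj(f,c+f["Rt"][:,0]*.0285*k).round(0) for k in(1,0,-1)],[proj(f,c+f["Rt"][:,1]*.0285*k).round(0) for k in(1,-1)])
E
```

```text
227 [0.4324 0.3802 0.019 ]
291 [0.4592 0.3726 0.019 ]
356 [0.4906 0.3638 0.019 ]
[0.46685014 0.37105399 0.001431  ]
[283.31034693 307.94570137]
[array([283., 228.]), array([283., 285.]), array([283., 336.])] [array([344., 285.]), array([222., 285.])]
[array([283., 244.]), array([283., 307.]), array([283., 363.])] [array([352., 307.]), array([215., 307.])]
```

```bash
python3 -m handwheel '[[0,0,1,0,0,0,-1],[0,0,3,0,0,0,-1],[0,0,4,0,0,0,-1],[0,0,4,0,0,0,-1],[0,0,4,0,0,0,-1],[0,0,2,0,0,0,-1],[0,0,0,0,0,0,-1]]'
python3 - <<'E'
from h import *
f=wrist();cv2.imwrite("pics/w3.png",f["color"][...,::-1])
E
```

```text
time: 5.62
tool_pos: [0.4671, 0.3711, 0.1825]
tcp_rot: [[-0.962, 0.271, 0.003], [0.271, 0.962, 0.003], [-0.002, 0.003, -1.0]]
ft_force: [-0.6, 0.5, 0.1]
grip_width: 0.0537
```

View pics/w3.png

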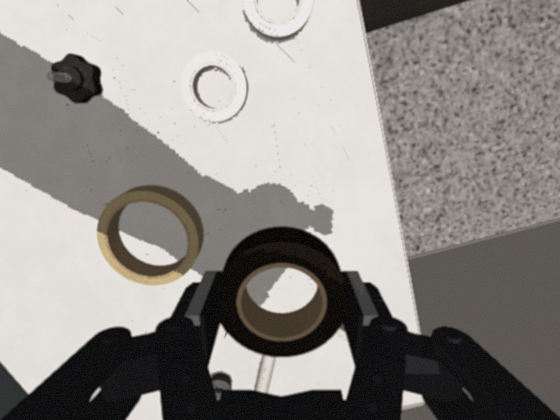

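```bash
python3 -m handwheel '[[0.3,-4.2,0.5,0,0,0.042,-1],[0.5,-5.2,0.5,0,0,0.042,-1],[0.6,-5.2,0,0,0,0.042,-1],[0.6,-5.2,0,0,0,0.042,-1],[0.6,-5.2,0,0,0,0.042,-1],[0.6,-5.2,0,0,0,0.042,-1],[0.6,-5.2,0,0,0,0.042,-1],[0.6,-5.2,0,0,0,0.042,-1],[0.6,-3.4,0,0,0,0.042,-1],[0.4,-1.95,0,0,0,0.042,-1],[0,0,0,0,0,0,-1],[0,0,0,0,0,0,-1]]'
python3 - <<'E'
from h import *
from workcell import cams,telemetry
s=telemetry.state();p=s['tool_pos'];R=s['tcp_rot'];x=R[:,0];print(np.degrees(np.arctan2(x[1],x[0])),p)
for n in("top","scene"):
    f=cams.grab_frame(n);im=f["color"]
    u,v=proj(f,p);u=int(u);v=int(v)
    cv2.imwrite(f"pics/{n}4.png",cv2.resize(im[max(v-70,0):v+80,max(u-90,0):u+90],None,fx=4,fy=4,interpolation=cv2.INTER_CUBIC)[...,::-1])
E
```

```text
time: 7.18
tool_pos: [0.5193, -0.0885, 0.1891]
tcp_rot: [[-0.99, -0.144, -0.003], [-0.144, 0.99, 0.001], [0.002, 0.001, -1.0]]
ft_force: [0.7, 0.2, -0.1]
grip_width: 0.0538
-171.69307131001804 [ 0.5192917  -0.08847153  0.18906614]
```

View pics/scene4.png

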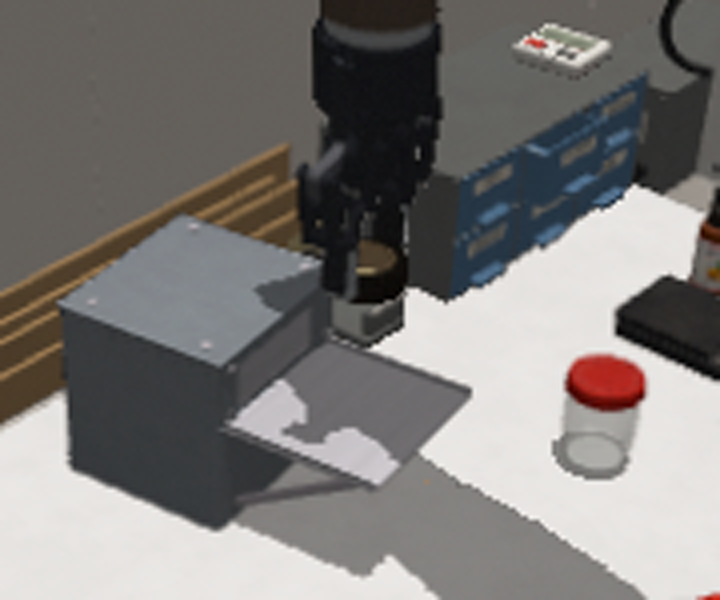

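View pics/top4.png

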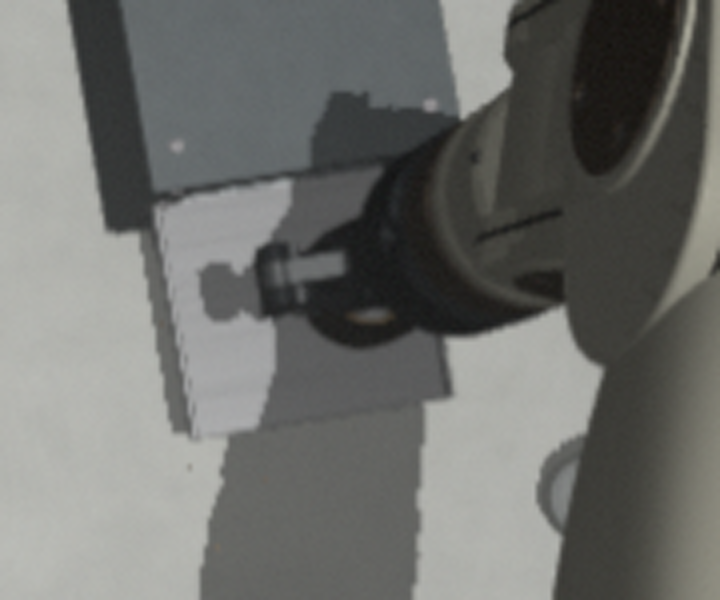

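```bash
python3 -m handwheel '[[0,0,-4,0,0,0,-1],[0,0,-3,0,0,0,-1],[0,0,-2,0,0,0,-1],[0,0,-0.6,0,0,0,-1],[0,0,-0.4,0,0,0,-1],[0,0,0,0,0,0,-1],[0,0,0,0,0,0,-1]]'
python3 - <<'E'
from h import *
from workcell import cams
f=cams.grab_frame("scene");im=f["color"]
cv2.imwrite("pics/s5.png",cv2.resize(im[95:205,240:380],None,fx=5,fy=5,interpolation=cv2.INTER_CUBIC)[...,::-1])
E
```

```text
time: 8.15
tool_pos: [0.5208, -0.0891, 0.0912]
tcp_rot: [[-0.989, -0.145, 0.002], [-0.145, 0.989, -0.0], [-0.002, -0.001, -1.0]]
ft_force: [-0.2, 0.0, -0.1]
grip_width: 0.0533
```

View pics/s5.png

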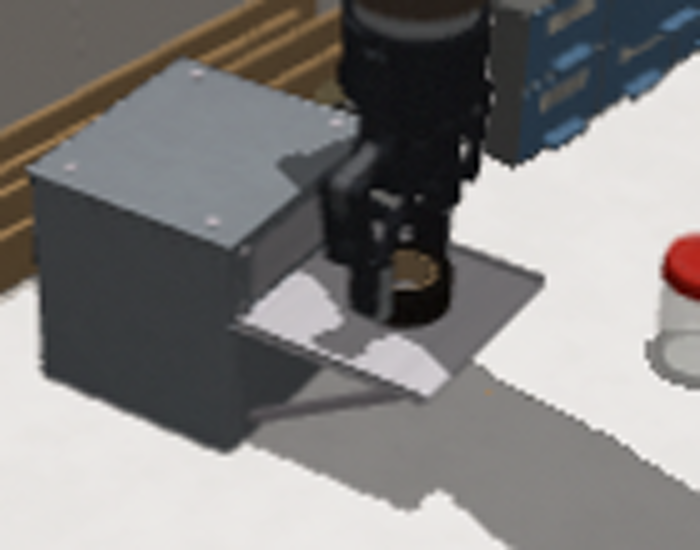

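```bash
python3 -m handwheel '[[0,0,-0.2,0,0,0,-1],[0,0,-0.1,0,0,0,-1],[0,0,0,0,0,0,-1],[0,0,0,0,0,0,-1]]'
```

```text
time: 8.7
tool_pos: [0.5202, -0.0891, 0.0873]
tcp_rot: [[-0.989, -0.145, -0.0], [-0.145, 0.989, -0.0], [0.0, -0.0, -1.0]]
ft_force: [-0.5, 0.7, -0.2]
grip_width: 0.0534
```

```bash
python3 -m handwheel '[[0,0,0,0,0,0,0.3],[0,0,0,0,0,0,1],[0,0,0,0,0,0,1],[0,0,0,0,0,0,1],[0,0,0,0,0,0,1]]'
python3 - <<'E'
from h import *
f=wrist();cv2.imwrite("pics/w6.png",f["color"][...,::-1])
E
```

```text
time: 9.32
tool_pos: [0.5202, -0.0891, 0.0874]
tcp_rot: [[-0.989, -0.145, 0.0], [-0.145, 0.989, -0.0], [-0.0, -0.0, -1.0]]
ft_force: [-0.5, 0.1, -0.2]
grip_width: 0.0854
```

View pics/w6.png

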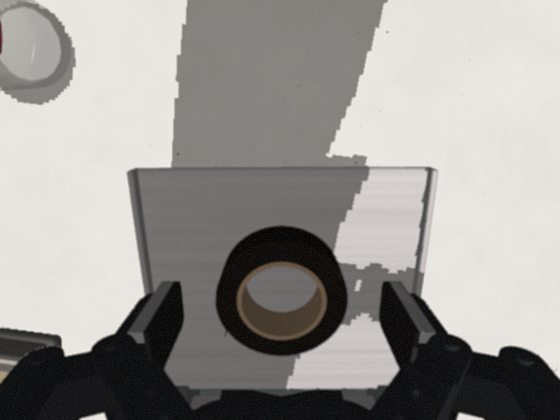

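```bash
python3 -m handwheel '[[-2,-0.3,0,0,0,0,1],[-2,-0.3,0,0,0,0,1],[-1.9,-0.28,0.3,0,0,0,1],[0,0,0,0,0,0,-0.7],[0,0,0,0,0,0,-0.7],[0,0,0,0,0,0,-0.7],[0,0,0,0,0,0,-0.7]]'
python3 - <<'E'
from h import *
from workcell import cams
f=wrist();cv2.imwrite("pics/w7.png",f["color"][...,::-1])
f=cams.grab_frame("scene");im=f["color"]
cv2.imwrite("pics/s7.png",cv2.resize(im[95:205,240:380],None,fx=5,fy=5,interpolation=cv2.INTER_CUBIC)[...,::-1])
E
```

```text
time: 10.25
tool_pos: [0.4617, -0.0978, 0.0902]
tcp_rot: [[-0.989, -0.145, 0.0], [-0.145, 0.989, 0.0], [-0.0, -0.0, -1.0]]
ft_force: [-0.2, -0.3, 0.2]
grip_width: 0.0137
```

View pics/w7.png

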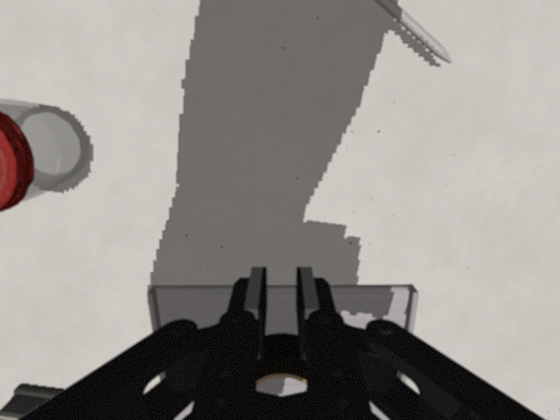

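View pics/s7.png

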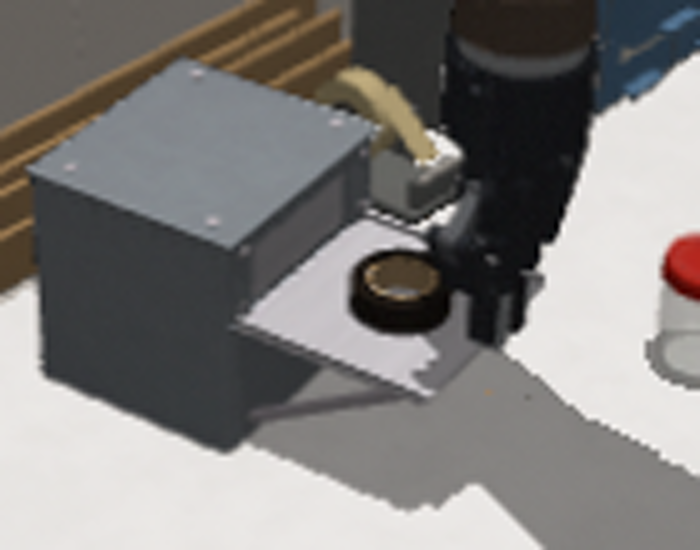

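```bash
python3 -m handwheel '[[1.5,0.22,0,0,0,0,-0.7],[1.5,0.22,0,0,0,0,-0.7],[1.5,0.22,0,0,0,0,-0.7],[1.5,0.22,0,0,0,0,-0.7],[1,0.15,0,0,0,0,-0.7],[0.5,0.07,0,0,0,0,-0.7],[0,0,0,0,0,0,-0.7]]'
python3 - <<'E'
from h import *
from workcell import cams
f=cams.grab_frame("scene");im=f["color"]
cv2.imwrite("pics/s8.png",cv2.resize(im[95:205,240:380],None,fx=5,fy=5,interpolation=cv2.INTER_CUBIC)[...,::-1])
E
```

```text
time: 11.22
tool_pos: [0.5365, -0.0868, 0.0902]
tcp_rot: [[-0.989, -0.145, 0.0], [-0.145, 0.989, 0.0], [-0.0, 0.0, -1.0]]
ft_force: [-0.3, -0.4, -0.6]
grip_width: 0.0126
```

View pics/s8.png

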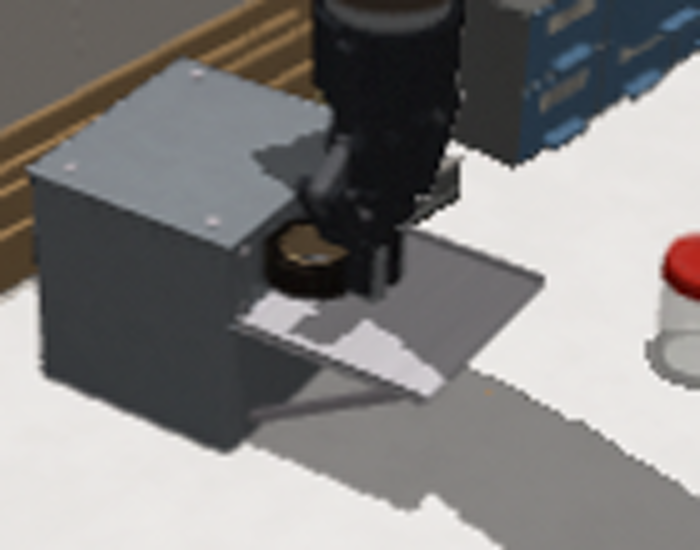

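```bash
python3 -m handwheel '[[1,0.15,0,0,0,0,-0.7],[1,0.15,0,0,0,0,-0.7],[0.7,0.1,0,0,0,0,-0.7],[0,0,0,0,0,0,-0.7],[0,0,0,0,0,0,-0.7]]'
python3 - <<'E'
from h import *
from workcell import cams
f=cams.grab_frame("scene");im=f["color"]
cv2.imwrite("pics/s9.png",cv2.resize(im[95:205,240:380],None,fx=5,fy=5,interpolation=cv2.INTER_CUBIC)[...,::-1])
E
```

```text
time: 11.9
tool_pos: [0.563, -0.0828, 0.0902]
tcp_rot: [[-0.989, -0.145, -0.0], [-0.145, 0.989, 0.0], [0.0, 0.0, -1.0]]
ft_force: [0.3, -1.1, 0.4]
grip_width: 0.0127
```

View pics/s9.png

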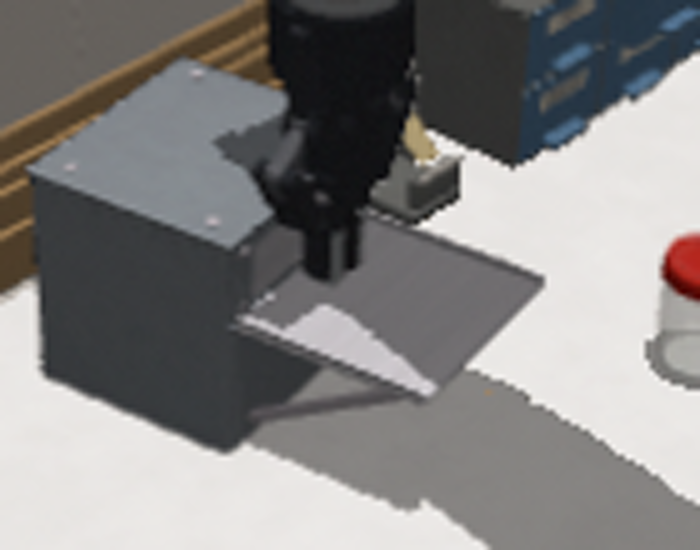

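The roll is gone from the mouth and the flap looks shut. I back off to check with a clear view.

```bash
python3 -m handwheel '[[-2,-0.3,0,0,0,0,-0.7],[-4,-0.6,0,0,0,0,-0.7],[-5,-0.7,0,0,0,0,-0.7],[-4,0,4,0,0,0,-0.7],[-4,0,4,0,0,0,-0.7],[-2,0,3,0,0,0,-0.7],[0,0,0,0,0,0,-0.7],[0,0,0,0,0,0,-0.7],[0,0,0,0,0,0,-0.7]]'
python3 - <<'E'
from h import *
from workcell import cams
f=cams.grab_frame("scene");im=f["color"]
cv2.imwrite("pics/s10.png",cv2.resize(im[95:205,230:370],None,fx=5,fy=5,interpolation=cv2.INTER_CUBIC)[...,::-1])
cv2.imwrite("pics/top10.png",cams.grab_frame("top")["color"][...,::-1])
E
```

```text
time: 13.08
tool_pos: [0.353, -0.0987, 0.1992]
tcp_rot: [[-0.989, -0.145, -0.002], [-0.145, 0.989, 0.001], [0.002, 0.001, -1.0]]
ft_force: [-0.3, 0.3, 0.4]
grip_width: 0.0126
```

View pics/s10.png

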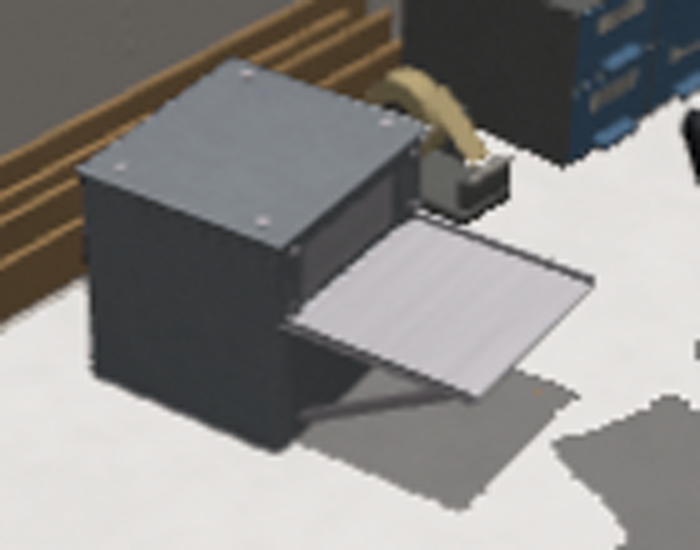

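View pics/top10.png

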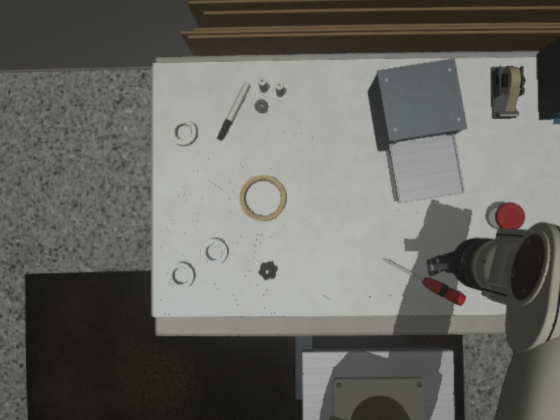

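```bash
python3 - <<'E'
from h import *
from workcell import cams,bot
a=cv2.imread("pics/scene0.png").astype(int);b=cams.grab_frame("scene")["color"][...,::-1].astype(int)
d=abs(a-b).max(2);print("flap/box diff max",d[105:185,245:350].max(),(d[105:185,245:350]>25).sum())
t=abs(cv2.imread("pics/top0.png").astype(int)-cv2.imread("pics/top10.png").astype(int)).max(2)
print("big roll region diff",(t[170:226,235:292]>25).sum(),"white",[(t[v-16:v+16,u-16:u+16]>25).sum() for u,v in((186,132),(215,251),(183,274))])
print(bot.finish_job())
E
```

```text
flap/box diff max 96 31
big roll region diff 0 white [np.int64(0), np.int64(0), np.int64(0)]
the job is handed in; nothing more can be done
None
```

```bash
python3 - <<'E'
import cv2,numpy as np
a=cv2.imread("pics/cscene.png").astype(int);b=cv2.imread("pics/s10.png").astype(int)
y,x=np.where(abs(a-b).max(2)>25);k=(x/5+230<350)&(y/5+95<185);print((x[k]/5+230).min(),(x[k]/5+230).max(),(y[k]/5+95).min(),(y[k]/5+95).max())
E
```

```text
340.0 349.8 180.6 184.8
```

The small black roll is in the returns box, and the job was handed in about 13 s into the 53 s allowed. I gripped it at (0.466, 0.370), set it on the sill, and backed the open fingers off. I then pushed it through the flap with the nearly closed fingertips, stopping short of the header.

**Roll:** after I retreated, it was no longer on the sill, in the mouth or on the table. I can't see inside the closed box, so that it dropped inside is inferred from this and the shut flap.

**Flap:** the box, flap and sill look the same as in the first picture. The comparison did flag 31 changed pixels nearby, which I only checked after handing in. They lie at columns 340–350, rows 181–185, on the table where the arm's shadow falls, not on the flap.

**Other items:** the big roll and the three white look-alikes show no change from the first top picture.

**Forces:** the highest reading seen at the end of a move was about 6 N, while gripping the roll on the table.

**Disagreement:** while holding the roll, the gripper read 53.5 mm against the stated 57 mm diameter. The hold was steady all the way to the sill.

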